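Free the vacuum machine's lid and snap its sealing bar home

ROBOT

A 6-joint arm with a two-finger parallel gripper is mounted at the origin on the work surface. World frame = base frame: x ahead of the robot, y to its left, z up, the work surface at z = 0. Lengths are in m, angles in rad, forces in N, time in s.
With the tool pointing down it reaches from about 0.375 to 0.975 m from the base axis. Payload 3.8 kg.
Tool frame: the origin (TCP) lies on the centre line of the jaws, within the pads' length; the fingertips stand 14 mm ahead of it and the grasp point (between the pads) lies 5 mm behind it; x points along the fingers, y is the direction in which the jaws open and shut, and the axes are right-handed (so a half turn about x gives the same grasp; the last joint's range is limited). The gripper opens to 85 mm and grips with 20 to 120 N. Pads are 22 mm wide; open, the fingers measure 114 mm over their backs; the gripper's body (76 mm by 85 mm) begins 54 mm behind the grasp point. The pads swing forward as they close: fully open they stand 13 mm farther back than shut.
Start: joints at [-1.31, 0.264, 1.604, -0, 1.274, -0.037], TCP at [0.198, -0.645, 0.245] pointing down, gripper open.
Joint ranges: [-2.63, 2.63], [-0.94, 2.18], [0.31, 2.57], [-1.31, 4.45], [0, 2.66], [-2.55, 2.55]. Speed limits (rad/s): [2.57, 2.57, 3.14, 3.14, 3.14, 3.14].

INTERFACE

Orientations are given as a rotation vector (axis times angle).
In Python, from workcell import bot gives the robot as it stands.
- The arm moves only by the shell command python3 -m creep 'ROWS' [FORCE]. ROWS is JSON, a list of rows, each an object with "grip": the finger opening in cm, from 0 to 8.54; "dp": the shift along the tool's x, y, z in cm, a list of three; "rotation": the turn, a rotation vector about the tool's x, y, z in rad, a list of three. A call has 1 to 5 rows; each row is the pose to reach, as a shift and turn from the pose commanded when the call began, along the tool's axes at that moment; what a row does not reach only later rows make up. A row lasts 1/12 s, in which the tool goes at most 41.7 mm and 7.16 degrees, less where a joint would pass 70% of its speed; a pose out of reach is approached as far as the arm can. A call with a gripper value outside its range is refused whole. The fingers move at their own pace and stop on an object; FORCE is the grip in N (left out, the last holds). Time passes only in rows, so rows that repeat a pose let the fingers close. It gives the time, the measured TCP pose, the force and the opening at its end, in the units of the state.
- bot.read_state(): the state, without advancing time (a new reading comes with each control period).
- bot.read_camera(name): name is "side" or "top"; returns (picture, depth): 384x512x3 uint8, red, green, blue; 384x512 float32, m along the optical axis (not along the pixel's ray), 0 where there is no reading.
- bot.get_calibration(name): a dict with "fx", "fy", "cx", "cy" (pixels), "rvec" (rotation vector, rad) and "tvec" (3), from world to camera coordinates, as OpenCV has them. Camera axes: x right, y down, z forward; pixel columns grow to the right and rows downward; lengths in m; the calibration is good to about 2 mm. A picture is of the moment at which its call begins. get_calibration takes no time and is no camera call.
- bot.finish_job(): hands the job in, once; it reports no verdict.
The state is a dict: "time": time; "q": joint angles; "joint_vel": joint speeds; "joint_torque": joint torques, N m; "tool_pos": TCP position; "tcp_rot": TCP orientation; "wrist_force": force on the tool from outside, world axes, zero at the start; "torque": the same for the moment, N m; "width": opening from 0.0 (shut) to 1.0 (fully open).
Only numpy, scipy, OpenCV 4.12 (cv2) and the standard library are available. Lean on these libraries where they do the work, as an engineer would, in place of code of your own. Each camera call takes 0.05 s, during which the arm holds its last target.

TASK

The lid of the vacuum machine has popped up a little but its hidden safety catch still holds it. Reach under the lid's raised front edge, push the catch tab aside to the left (as seen when facing the machine's front) and lift the lid until it stands steeply open, at least 65 degrees up, where it stays by itself. Then press the sealing bar that stands proud inside fully down until it snaps home, leave the lid open, and do not push about or tip any of the other things.

Things in the scene. Friction and masses are not known exactly. Their poses are not given: they have to be found in the camera images.
- sealer: Tabletop chamber vacuum machine, fixed: a steel box 220 (its x) by 320 (its y) by 100 high, open on top under its lid; origin at the centre of its underside, x points from its front to its rear hinge, y to its left, z up. Walls 12 thick; chamber floor 30 above the table. A keeper 10 wide (y) sticks 14 out of the front wall at its middle, 71 to 79 above the table; the catch hooks under it.
- lid (a joint): Lid angle in rad: 0 level and shut, 1.4 at its rear stop, hinged along the rear top edge of the box: the axis lies along the machine's y, 110 behind its origin and 100 above its underside, in the plane of the lid's underside (within 1). Starts at 0.02 to 0.04; with the catch not pushed aside it goes no further than about 0.05. A stiff friction hinge: it stays where it is left, and takes about 6 N upward at the front edge to raise.
- lid_edge (a point): Middle of the lower front edge of the lid, 295 from the hinge axis. The lid is an aluminium frame with a clear window, 330 wide, 14 thick; it overhangs the front wall of the machine by 75, with free space beneath. x and z axes turn with the lid.
- catch (a joint): Sideways shift of the safety catch in m: 0 at rest under its spring, 0.022 at its end stop, growing to the machine's +y (left). From 0.012 on it is clear of the keeper. It needs 2.4 N to start and 5 N at the end, and springs back when let go; it must be held aside until the lid is above 0.12 rad, after which it cannot hook again.
- catch_tab (a point): Centre of the catch's black tab, a flat upright plate 33 (along the lid's x) by 6 (y) by 44 (down) that hangs from the underside of the lid at mid-width, just behind the front edge (6 of it peep out in front of the edge), and rides with the lid. Push its right (-y) face. Its steel hook lies behind it, starting 29 behind the centre of the tab.
- seal_bar (a joint): Depth of the sealing bar in m: 0 standing proud, 0.012 fully home. A snap holds it up: it takes about 10 N down, the resistance falls after the first millimetres and it jumps home and stays.
- bar_top (a point): Middle of the upper face of the sealing bar, an aluminium bar 18 (machine's x) by 200 (y) by 14 high inside the chamber near its front, 60 in front of the machine's origin; proud its top is 86 above the table, home 74. Press here. Gap to the front wall 29.
- small_tub_mid (a point): Bystander: centre of a lidded tub 68 across, 50 high, standing in the chamber behind the bar.
- tall_tub_mid (a point): Bystander: centre of a dark lidded tub 90 across, 120 high, on the table.
- low_tub_mid (a point): Bystander: centre of a grey lidded tub 100 across, 75 high, on the table.
- spatula: Bystander: spatula lying on the table; origin under its middle.
- spoon: Bystander: spoon lying on the table; origin under its middle.

How it is judged:
On the way, in this order (a step that is already met when the one before it is completed fails the run):
1. the catch is pushed clear of its keeper while the lid is still down (value of joint catch above 0.011 m and value of joint lid below 0.12 rad), for 0.1 s.
2. the lid stands steeply open (value of joint lid above 1.1 rad), for 0.2 s.
3. the sealing bar has snapped home (value of joint seal_bar above 0.0105 m), for 0.2 s.
At the end, for the whole second after the job is handed in: The lid stands open by itself, at rest, at more than 1.1 rad (63 degrees), and the sealing bar is home (pressed more than 10.5 mm of its 12 mm) (value of joint lid above 1.1 rad and velocity of joint lid between -0.05 and 0.05 rad/s and value of joint seal_bar above 0.0105 m); the robot touches nothing.
It fails at once if a bystander on the table or in the chamber is pushed more than 30 mm (distance of any of small_tub_mid, tall_tub_mid, low_tub_mid, spatula, spoon from where it was at the start of the episode above 0.03 m).
It fails at once if a tub is tipped over (angle between any of small_tub_mid, tall_tub_mid, low_tub_mid's own z axis and vertical above 0.5 rad).
It also fails if it takes over 54 s, if anything falls off the work surface, if the arm or the gripper's body presses on something with over 40 N, if the wrist force passes 120 N, or if a joint passes its speed limit or range.

## Working session

There is one attempt and no reset: what is moved stays moved. The work goes in short steps, Python scripts to look and compute and a shell command to move; the robot and the scene stay as the last step left them, time stands still between calls to the robot, and variables do not carry over. Pictures are saved under pics/ and viewed, and the job is handed in when it is done.

```bash
mkdir -p pics; ls; python3 - <<'E'
from workcell import bot
import cv2,numpy as np
s=bot.read_state();print({k:np.round(v,3).tolist() for k,v in s.items()})
for n in("side","top"):
    p,d=bot.read_camera(n);cv2.imwrite(f"pics/{n}0.png",p[:,:,::-1]);np.save(f"pics/{n}0.npy",d)
    c=bot.get_calibration(n);print(n,{k:np.round(v,4).tolist() for k,v in c.items()})
    R=cv2.Rodrigues(np.array(c["rvec"]))[0];print("cam pos",-R.T@np.array(c["tvec"]))
E
```

```text
pics
{'time': 0.0, 'q': [-1.31, 0.265, 1.605, 0.0, 1.274, -0.037], 'joint_vel': [-0.001, 0.001, -0.002, -0.001, -0.0, 0.001], 'joint_torque': [-0.0, -51.512, -36.731, -0.0, 0.013, -0.0], 'tool_pos': [0.198, -0.645, 0.244], 'tcp_rot': [2.062, 0.312, -2.062], 'wrist_force': [0.395, -0.552, 0.15], 'torque': [0.029, -0.043, -0.005], 'width': 0.995}
side {'fx': 490.9738, 'fy': 490.9738, 'cx': 261.4796, 'cy': 196.6889, 'rvec': [0.1608, -2.7673, 1.3314], 'tvec': [0.5553, 0.1263, 1.2462]}
cam pos [0.42838982 0.95551598 0.88355384]
top {'fx': 364.4459, 'fy': 364.4459, 'cx': 256.3947, 'cy': 191.8468, 'rvec': [2.14, -2.1793, 0.1256], 'tvec': [-0.0055, 0.57, 1.0902]}
cam pos [ 0.4374782  -0.01672812  1.1496364 ]
```

View pics/side0.png

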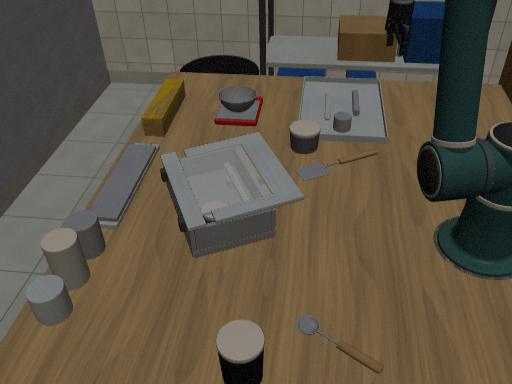

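View pics/top0.png

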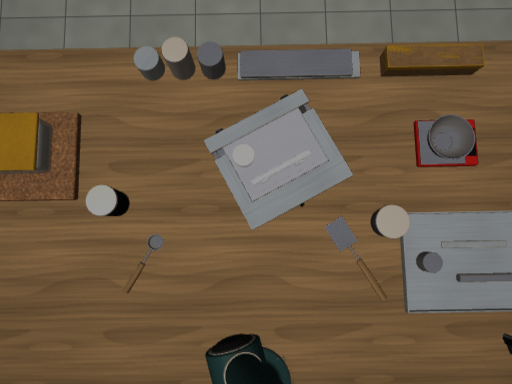

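```bash
cat > h.py <<'E'
import numpy as np,cv2
from workcell import bot
def cal(n):
    c=bot.get_calibration(n);R=cv2.Rodrigues(np.array(c["rvec"]))[0];t=np.array(c["tvec"]);return c,R,t
def ray(n,u,v):
    c,R,t=cal(n);d=R.T@np.array([(u-c["cx"])/c["fx"],(v-c["cy"])/c["fy"],1]);return -R.T@t,d
def onz(n,u,v,z):
    o,d=ray(n,u,v);return o+d*(z-o[2])/d[2]
def proj(n,P):
    c,R,t=cal(n);q=R@np.array(P)+t;return np.array([c["fx"]*q[0]/q[2]+c["cx"],c["fy"]*q[1]/q[2]+c["cy"]])
def cloud(n,d):
    c,R,t=cal(n);v,u=np.mgrid[0:384,0:512];P=np.stack([(u-c["cx"])/c["fx"]*d,(v-c["cy"])/c["fy"]*d,d],-1);return (P-t)@R
E
python3 - <<'E'
import cv2
a=cv2.imread("pics/top0.png")[75:245,190:420];cv2.imwrite("pics/topz.png",cv2.resize(a,None,fx=3.4,fy=3.4,interpolation=cv2.INTER_CUBIC))
a=cv2.imread("pics/side0.png")[115:260,150:390];cv2.imwrite("pics/sidez.png",cv2.resize(a,None,fx=3.3,fy=3.3,interpolation=cv2.INTER_CUBIC))
E
```

```text
(no output)
```

View pics/topz.png

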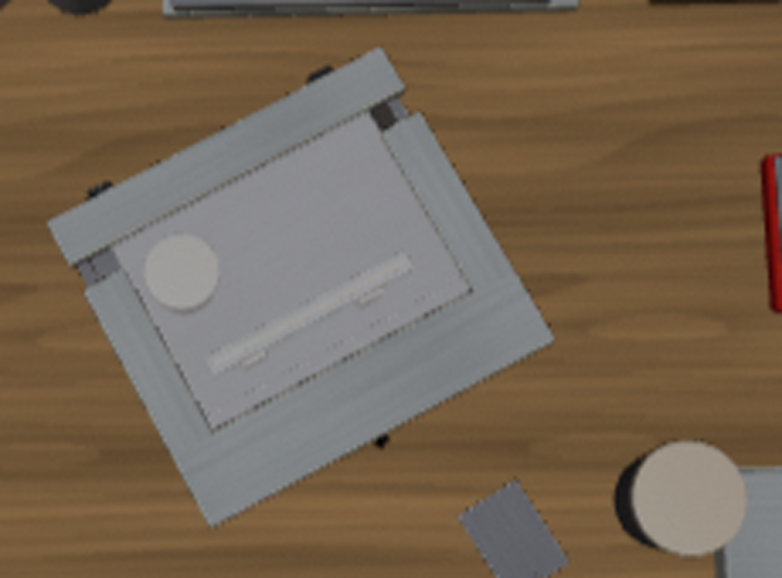

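View pics/sidez.png

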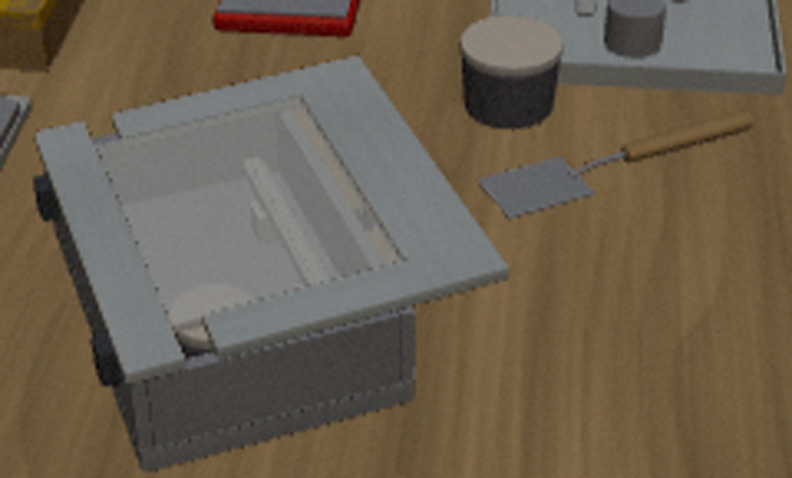

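```bash
python3 - <<'E'
from h import *
d=np.load("pics/top0.npy");P=cloud("top",d)
f=lambda x,y:(x/3.4+190,y/3.4+75)
L=onz("top",*f(213,525),.123);Rr=onz("top",*f(553,338),.123)
print("front L,R",L,Rr,np.linalg.norm(L-Rr))
yv=(L-Rr)/np.linalg.norm(L-Rr);yaw=np.arctan2(-yv[0],yv[1]);print("yaw",np.degrees(yaw))
rl=onz("top",*f(50,225),.115);rr=onz("top",*f(380,48),.115);print("rear",rl,rr,np.linalg.norm(rl-rr),np.linalg.norm(rl-L))
print("tab",onz("top",*f(381,440),.1))
# fit plane to lid frame depth
m=np.zeros((384,512),np.uint8)
for poly in([(225,470),(500,320),(535,335),(215,510)],[(80,235),(370,70),(385,90),(80,250)],[(430,150),(530,320),(500,310),(410,150)]):
    cv2.fillPoly(m,[np.int32([f(*p) for p in poly])],1)
q=P[m>0];q=q[(q[:,2]>.09)&(q[:,2]<.14)];A=np.c_[q[:,:2],np.ones(len(q))];k=np.linalg.lstsq(A,q[:,2],rcond=None)[0];print("plane",k,"slope",np.hypot(*k[:2]),np.std(q[:,2]-A@k),len(q))
print("slope along -x_m",-(k[0]*np.cos(yaw)+k[1]*np.sin(yaw)), "front z", k@np.r_[(L+Rr)[:2]/2,1])
# side view check
g=lambda x,y:(x/3.3+150,y/3.3+115)
print("side front L,R top",onz("side",*g(508,268),.123),onz("side",*g(362,57),.123))
print("rear side", onz("side",*g(128,378),.115),onz("side",*g(38,132),.115))
for n,p,z in(("spat1",(458,518),.0),("spat2",(515,480),0),("spat3",(567,562),0),("lowtub",(690,498),.075)):print(n,onz("top",*f(*p),z))
for n,p in(("spathandle",(383,298)),("spoonhead",(156,242)),("spoonend",(128,291))):print(n,onz("top",*p,0.01))
print("talltub",onz("top",102,200,.12),"bar",onz("top",*f(310,315),.086),"stub",onz("top",*f(182,272),.08))
E
```

```text
front L,R [ 0.45336738 -0.00353325  0.123     ] [ 0.60416442 -0.29118983  0.123     ] 0.3247861665792043
yaw 27.664694327955072
rear [0.71123687 0.13166106 0.115     ] [ 0.8634445  -0.15557764  0.115     ] 0.32507419774143415 0.2912699444296051
tab [ 0.52294397 -0.14710019  0.1       ]
plane [-0.03080459 -0.01527814  0.1396155 ] slope 0.0343852346529269 0.001850987847400287 1962
slope along -x_m 0.03437659159525964 front z 0.12557849327585754
side front L,R top [ 0.4518528  -0.00287332  0.123     ] [ 0.59952423 -0.29447637  0.123     ]
rear side [0.71088087 0.13936829 0.115     ] [ 0.8620426  -0.15785365  0.115     ]
spat1 [ 0.45760543 -0.22819578  0.        ]
spat2 [ 0.49167183 -0.28236428  0.        ]
spat3 [ 0.41555732 -0.32668966  0.        ]
lowtub [ 0.46985702 -0.41541229  0.075     ]
spathandle [ 0.24047757 -0.39492294  0.01      ]
spoonhead [0.42171255 0.29822299 0.01      ]
spoonend [0.27493362 0.38164608 0.01      ]
talltub [0.54427524 0.42303366 0.12      ] bar [ 0.63436778 -0.09060619  0.086     ] stub [0.67596293 0.02056248 0.08      ]
```

```bash
cat >> h.py <<'E'
from scipy.spatial.transform import Rotation as Ro
YAW=np.radians(27.5);MX=np.array([np.cos(YAW),np.sin(YAW),0]);MY=np.array([-np.sin(YAW),np.cos(YAW),0]);Z=np.array([0,0,1.])
EDGE=np.array([.528,-.148,0]);ORG=EDGE+.185*MX
def m2w(x,y,z): return ORG+x*MX+y*MY+z*Z      # machine frame -> world
def w2m(p): q=np.array(p)-ORG; return np.array([q@MX,q@MY,p[2]])
def tool(pitch,head=0,flip=1): # pitch below horizontal deg, heading rel machine x (deg, + = left); tool y horizontal
    p,h=np.radians([pitch,head]);H=np.cos(h)*MX+np.sin(h)*MY
    x=np.cos(p)*H-np.sin(p)*Z; y=flip*np.cross(Z,H); return Ro.from_matrix(np.c_[x,y,np.cross(x,y)])
def step(tip_m,R,tipoff=.014):  # required dp(cm) & rot from present pose
    s=bot.read_state();R0=Ro.from_rotvec(s["tcp_rot"]);tgt=m2w(*tip_m)-R.as_matrix()[:,0]*tipoff
    dp=R0.inv().apply(tgt-np.array(s["tool_pos"]))*100;rv=(R0.inv()*R).as_rotvec()
    print("tcp tgt",tgt.round(3),"dp",dp.round(2),"rot",rv.round(3),"deg",np.degrees(np.linalg.norm(rv)).round(1))
def st():
    s=bot.read_state();R=Ro.from_rotvec(s["tcp_rot"]).as_matrix();tip=np.array(s["tool_pos"])+.014*R[:,0]
    print("t",round(s["time"],2),"q",np.round(s["q"],3),"tcp",np.round(s["tool_pos"],3),"tipM",w2m(tip).round(4),"F",np.round(s["wrist_force"],1),"w",np.round(s["width"],2))
    print("xM",np.round([R[:,0]@MX,R[:,0]@MY,R[2,0]],3),"yM",np.round([R[:,1]@MX,R[:,1]@MY,R[2,1]],3))
E
python3 - <<'E'
from h import *
st()
print(ORG, m2w(-.06,0,.086))
for f in(1,-1):
    step((-.245,-.06,.2),tool(45,0,f))
E
```

```text
t 0.1 q [-1.31   0.265  1.605 -0.     1.274 -0.037] tcp [ 0.198 -0.645  0.244] tipM [-0.7071 -0.2881  0.23  ] F [-0.2 -0.1  0.1] w 1.0
xM [ 0.     0.002 -1.   ] yM [-0.181 -0.983 -0.002]
[ 0.692097   -0.06257651  0.        ] [ 0.63887635 -0.09028142  0.086     ]
tcp tgt [ 0.494 -0.233  0.21 ] dp [  3.48 -30.62 -40.34] rot [ 2.745 -0.101 -1.137] deg 170.3
tcp tgt [ 0.494 -0.233  0.21 ] dp [  3.48 -30.62 -40.34] rot [-0.173  0.783 -0.07 ] deg 46.1
```

```bash
python3 -m creep '[{"grip":0,"dp":[-1,-15,-20],"rotation":[-0.17,0.78,-0.07]},{"grip":0,"dp":[-1,-15,-20],"rotation":[-0.17,0.78,-0.07]},{"grip":0,"dp":[-1,-15,-20],"rotation":[-0.17,0.78,-0.07]},{"grip":0,"dp":[-1,-15,-20],"rotation":[-0.17,0.78,-0.07]},{"grip":0,"dp":[-1,-15,-20],"rotation":[-0.17,0.78,-0.07]}]' 40; python3 -c "
from h import *
st();step((-.245,-.06,.2),tool(45,0,-1))"
```

```text
time: 0.52
tool_pos: [0.3215, -0.4761, 0.2547]
tcp_rot: [2.567, 0.579, -1.332]
wrist_force: [-0.2, 0.6, -1.5]
width: 0.3
t 0.52 q [-1.355  0.123  1.869  0.612  1.359 -0.417] tcp [ 0.322 -0.476  0.255] tipM [-0.5116 -0.1959  0.2433] F [-0.2  0.6 -1.5] w 0.3
xM [ 0.577 -0.016 -0.816] yM [-0.041 -0.999 -0.01 ]
tcp tgt [ 0.494 -0.233  0.21 ] dp [ 18.72 -14.6  -18.48] rot [-0.038  0.17  -0.019] deg 10.0
```

```bash
python3 -m creep '[{"grip":0,"dp":[18,-14,-18],"rotation":[-0.04,0.17,-0.02]},{"grip":0,"dp":[18,-14,-18],"rotation":[-0.04,0.17,-0.02]},{"grip":0,"dp":[18,-14,-18],"rotation":[-0.04,0.17,-0.02]},{"grip":0,"dp":[18,-14,-18],"rotation":[-0.04,0.17,-0.02]},{"grip":0,"dp":[18,-14,-18],"rotation":[-0.04,0.17,-0.02]}]' 40; python3 -c "
from h import *
st();step((-.245,-.06,.2),tool(45,0,-1));step((-.215,-.045,.075),tool(45,0,-1))
step((-.215,-.045,.075),tool(35,0,-1))"
```

```text
time: 0.93
tool_pos: [0.4407, -0.308, 0.2218]
tcp_rot: [2.665, 0.655, -1.113]
wrist_force: [1.3, -0.4, 0.4]
width: 0.003
t 0.93 q [-1.114 -0.     2.137  0.856  1.197 -0.431] tcp [ 0.441 -0.308  0.222] tipM [-0.3264 -0.1015  0.2119] F [ 1.3 -0.4  0.4] w 0.0
xM [ 0.704  0.003 -0.711] yM [ 0.    -1.    -0.003]
tcp tgt [ 0.494 -0.233  0.21 ] dp [ 6.58 -4.15 -4.94] rot [-0.002  0.005  0.003] deg 0.4
tcp tgt [ 0.513 -0.206  0.085] dp [17.58 -5.61  1.73] rot [-0.002  0.005  0.003] deg 0.4
tcp tgt [ 0.512 -0.207  0.083] dp [17.6  -5.61  1.97] rot [-0.003  0.18   0.002] deg 10.3
```

```bash
python3 -m creep '[{"grip":0,"dp":[16.7,-5.6,1.5],"rotation":[0,0.18,0]},{"grip":0,"dp":[16.7,-5.6,1.5],"rotation":[0,0.18,0]},{"grip":0,"dp":[16.7,-5.6,1.5],"rotation":[0,0.18,0]},{"grip":0,"dp":[16.7,-5.6,1.5],"rotation":[0,0.18,0]},{"grip":0,"dp":[16.7,-5.6,1.5],"rotation":[0,0.18,0]}]' 40; python3 -c "
from h import *
st();step((-.215,-.045,.075),tool(35,0,-1))
for n in('side','top'):
    p,d=bot.read_camera(n);cv2.imwrite(f'pics/{n}1.png',p[:,:,::-1])"
```

```text
time: 1.35
tool_pos: [0.507, -0.2038, 0.0884]
tcp_rot: [2.788, 0.696, -0.887]
wrist_force: [-0.3, 0.9, -0.8]
width: 0.002
t 1.35 q [-0.954  0.22   2.331  1.287  1.008 -0.844] tcp [ 0.507 -0.204  0.088] tipM [-0.2179 -0.0396  0.0803] F [-0.3  0.9 -0.8] w 0.0
xM [ 0.818  0.011 -0.575] yM [ 0.005 -1.    -0.011]
tcp tgt [ 0.512 -0.207  0.083] dp [0.54 0.53 0.27] rot [-0.006  0.002  0.011] deg 0.7
```

```bash
python3 - <<'E'
import cv2
a=cv2.imread("pics/top1.png")[90:340,170:420];b=cv2.imread("pics/side1.png")[90:340,150:512]
cv2.imwrite("pics/c1.png",cv2.resize(cv2.hconcat([a,b]),(800,int(800*250/612)),interpolation=cv2.INTER_CUBIC))
E
```

```text
(no output)
```

View pics/c1.png

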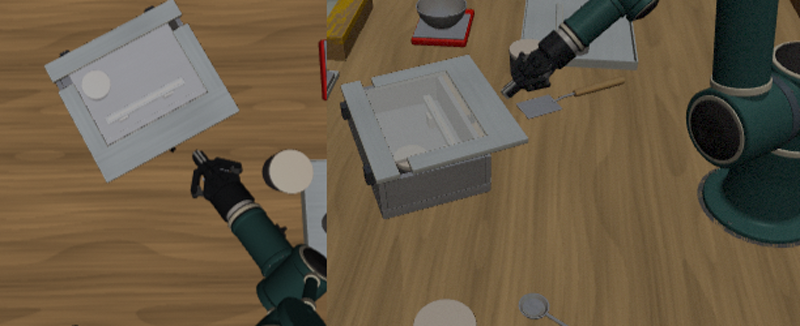

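```bash
python3 -c "
from h import *
step((-.215,-.04,.065),tool(35,0,-1));step((-.163,-.04,.065),tool(35,0,-1));step((-.163,-.02,.065),tool(35,0,-1))"
```

```text
tcp tgt [ 0.51  -0.203  0.073] dp [ 1.33 -0.29  1.33] rot [-0.004  0.     0.008] deg 0.5
tcp tgt [ 0.556 -0.179  0.073] dp [ 5.59 -0.27 -1.66] rot [-0.004  0.     0.008] deg 0.5
tcp tgt [ 0.547 -0.161  0.073] dp [ 5.6  -2.27 -1.65] rot [-0.004  0.     0.008] deg 0.5
```

```bash
python3 -m creep '[{"dp":[1.3,-0.3,1.3],"rotation":[0,0,0],"grip":0},{"dp":[1.3,-0.3,1.3],"rotation":[0,0,0],"grip":0},{"dp":[3.5,-0.3,-0.2],"rotation":[0,0,0],"grip":0},{"dp":[5.6,-0.3,-1.6],"rotation":[0,0,0],"grip":0},{"dp":[5.6,-0.3,-1.6],"rotation":[0,0,0],"grip":0}]'; python3 -c "
from h import *
st()"
```

```text
time: 1.87
tool_pos: [0.5597, -0.1832, 0.0781]
tcp_rot: [2.784, 0.684, -0.871]
wrist_force: [-0.0, -0.2, 0.4]
width: -0.001
t 1.87 q [-0.831  0.271  2.298  1.406  0.935 -0.865] tcp [ 0.56  -0.183  0.078] tipM [-0.1616 -0.0459  0.0701] F [-0.  -0.2  0.4] w -0.0
xM [ 0.821  0.001 -0.57 ] yM [ 0.002 -1.     0.002]
```

```bash
python3 -m creep '[{"dp":[0,-0.6,0],"rotation":[0,0,0],"grip":0},{"dp":[0,-1.2,0],"rotation":[0,0,0],"grip":0},{"dp":[0,-1.8,0],"rotation":[0,0,0],"grip":0},{"dp":[0,-2.4,0],"rotation":[0,0,0],"grip":0},{"dp":[0,-3.0,0],"rotation":[0,0,0],"grip":0}]'; python3 -c "
from h import *
st()"
```

```text
time: 2.28
tool_pos: [0.5419, -0.1554, 0.0751]
tcp_rot: [2.786, 0.683, -0.878]
wrist_force: [0.5, -3.6, 1.0]
width: -0.001
t 2.28 q [-0.816  0.23   2.363  1.432  0.922 -0.887] tcp [ 0.542 -0.155  0.075] tipM [-0.1646 -0.013   0.0671] F [ 0.5 -3.6  1. ] w -0.0
xM [ 0.819  0.001 -0.573] yM [ 0.    -1.    -0.002]
```

```bash
python3 -m creep '[{"dp":[0,-0.4,0],"rotation":[0,0,0],"grip":0},{"dp":[0,-0.7,0],"rotation":[0,0,0],"grip":0},{"dp":[0,-1.0,0],"rotation":[0,0,0],"grip":0},{"dp":[0,-1.0,0],"rotation":[0,0,0],"grip":0}]'; python3 -c "
from h import *
st()
p,d=bot.read_camera('top');cv2.imwrite('pics/top2.png',cv2.resize(p[120:240,240:360,::-1],(600,600),interpolation=cv2.INTER_CUBIC))
st()"
```

```text
time: 2.62
tool_pos: [0.5379, -0.1467, 0.075]
tcp_rot: [2.785, 0.684, -0.878]
wrist_force: [-0.7, -4.7, -0.3]
width: -0.001
t 2.62 q [-0.808  0.217  2.381  1.442  0.917 -0.893] tcp [ 0.538 -0.147  0.075] tipM [-0.1642 -0.0034  0.067 ] F [-0.7 -4.7 -0.3] w -0.0
xM [ 0.819  0.002 -0.573] yM [ 0.001 -1.    -0.001]
t 2.67 q [-0.808  0.218  2.38   1.442  0.917 -0.893] tcp [ 0.538 -0.147  0.075] tipM [-0.1641 -0.0037  0.067 ] F [-0.9 -5.   0.5] w 0.0
xM [ 0.819  0.002 -0.573] yM [ 0.001 -1.    -0.001]
```

View pics/top2.png

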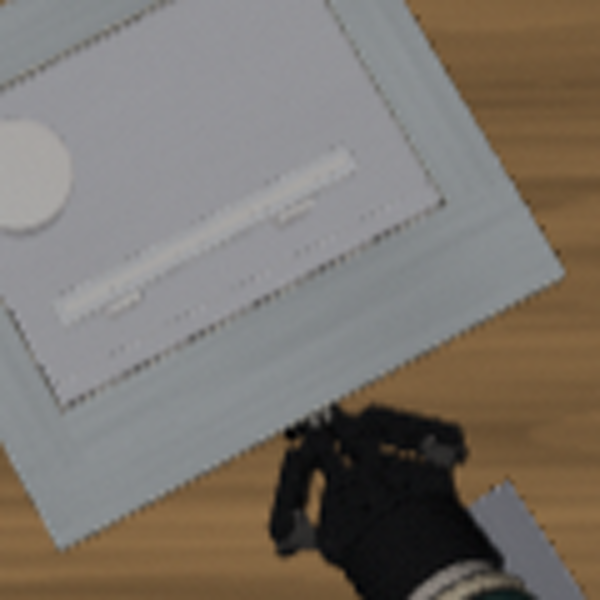

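```bash
python3 -m creep '[{"dp":[0,-0.3,0],"rotation":[0,0,0],"grip":0},{"dp":[0,-0.5,0],"rotation":[0,0,0],"grip":0},{"dp":[0,-0.5,0],"rotation":[0,0,0],"grip":0},{"dp":[-0.5,-0.5,-0.8],"rotation":[0,0,0],"grip":0},{"dp":[-1.0,-0.5,-1.5],"rotation":[0,0,0],"grip":0}]'; python3 -c "
from h import *
st()"
```

```text
time: 3.08
tool_pos: [0.5358, -0.1417, 0.0923]
tcp_rot: [2.786, 0.686, -0.881]
wrist_force: [2.5, -5.2, -7.4]
width: -0.003
t 3.08 q [-0.803  0.168  2.388  1.411  0.921 -0.837] tcp [ 0.536 -0.142  0.092] tipM [-0.1637  0.002   0.0843] F [ 2.5 -5.2 -7.4] w -0.0
xM [ 0.819  0.003 -0.574] yM [ 0.002 -1.    -0.003]
```

```bash
python3 -m creep '[{"dp":[-0.6,0,-0.8],"rotation":[0,0,0],"grip":0},{"dp":[-1.1,0,-1.6],"rotation":[0,0,0],"grip":0},{"dp":[-1.6,0,-2.4],"rotation":[0,0,0],"grip":0},{"dp":[-2.1,0,-3.2],"rotation":[0,0,0],"grip":0},{"dp":[-2.6,0,-4],"rotation":[0,0,0],"grip":0}]'; python3 -c "
from h import *
st()
for n in('side','top'):
    p,d=bot.read_camera(n);cv2.imwrite(f'pics/{n}3.png',p[:,:,::-1])
a=cv2.imread('pics/top3.png')[90:340,170:420];b=cv2.imread('pics/side3.png')[90:340,150:512]
cv2.imwrite('pics/c3.png',cv2.resize(cv2.hconcat([a,b]),(800,int(800*250/612)),interpolation=cv2.INTER_CUBIC))
"
```

```text
time: 3.5
tool_pos: [0.5369, -0.1408, 0.1396]
tcp_rot: [2.785, 0.686, -0.882]
wrist_force: [5.5, -2.6, -6.6]
width: -0.002
t 3.5 q [-0.799  0.061  2.374  1.324  0.942 -0.688] tcp [ 0.537 -0.141  0.14 ] tipM [-0.1623  0.0023  0.1315] F [ 5.5 -2.6 -6.6] w -0.0
xM [ 0.818  0.003 -0.575] yM [ 0.002 -1.    -0.003]
```

View pics/c3.png

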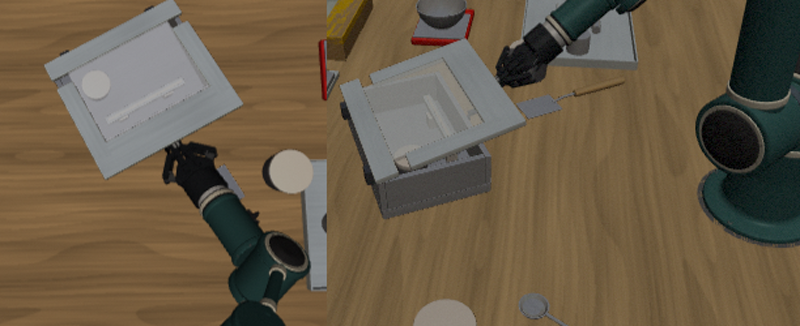

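```bash
python3 -m creep '[{"dp":[-0.5,0,-1.2],"rotation":[0,0,0],"grip":0},{"dp":[-1,0,-2.4],"rotation":[0,0,0],"grip":0},{"dp":[-1.5,0,-3.5],"rotation":[0,0,0],"grip":0},{"dp":[-1.9,0,-4.7],"rotation":[0,0,0],"grip":0},{"dp":[-2.2,0,-5.8],"rotation":[0,0,0],"grip":0}]'; python3 -c "
from h import *
st()"
```

```text
time: 4.02
tool_pos: [0.5501, -0.1338, 0.1989]
tcp_rot: [2.784, 0.686, -0.883]
wrist_force: [2.7, -4.0, -7.3]
width: 0.0
t 4.02 q [-0.763 -0.045  2.331  1.242  0.96  -0.503] tcp [ 0.55  -0.134  0.199] tipM [-0.1474  0.0024  0.1908] F [ 2.7 -4.  -7.3] w 0.0
xM [ 0.818  0.004 -0.576] yM [ 0.002 -1.    -0.004]
```

```bash
python3 -m creep '[{"dp":[-0.4,0,-1.7],"rotation":[0,0,0],"grip":0},{"dp":[-0.7,0,-3.4],"rotation":[0,0,0],"grip":0},{"dp":[-0.9,0,-5.1],"rotation":[0,0,0],"grip":0},{"dp":[-1,0,-6.8],"rotation":[0,0,0],"grip":0},{"dp":[-1,0,-8.5],"rotation":[0,0,0],"grip":0}]'; python3 -c "
from h import *
st()"
```

```text
time: 4.43
tool_pos: [0.5857, -0.1151, 0.2728]
tcp_rot: [2.784, 0.686, -0.887]
wrist_force: [4.7, -4.0, -8.1]
width: -0.003
t 4.43 q [-0.672 -0.124  2.239  1.162  0.952 -0.273] tcp [ 0.586 -0.115  0.273] tipM [-0.1072  0.0026  0.2647] F [ 4.7 -4.  -8.1] w -0.0
xM [ 0.816  0.004 -0.577] yM [ 0.002 -1.    -0.004]
```

```bash
python3 -m creep '[{"dp":[0.1,0,-1.7],"rotation":[0,0,0],"grip":0},{"dp":[0.3,0,-3.4],"rotation":[0,0,0],"grip":0},{"dp":[0.7,0,-5.0],"rotation":[0,0,0],"grip":0},{"dp":[1.1,0,-6.7],"rotation":[0,0,0],"grip":0},{"dp":[1.5,0,-8.3],"rotation":[0,0,0],"grip":0}]'; python3 -c "
from h import *
st()
for n in('side','top'):
    p,d=bot.read_camera(n);cv2.imwrite(f'pics/{n}4.png',p[:,:,::-1])
a=cv2.imread('pics/top4.png')[90:340,170:420];b=cv2.imread('pics/side4.png')[40:290,150:512]
cv2.imwrite('pics/c4.png',cv2.resize(cv2.hconcat([a,b]),(800,int(800*250/612)),interpolation=cv2.INTER_CUBIC))
"
```

```text
time: 4.85
tool_pos: [0.6388, -0.0875, 0.331]
tcp_rot: [2.782, 0.687, -0.888]
wrist_force: [1.4, -4.9, -7.5]
width: 0.001
t 4.85 q [-0.55  -0.124  2.122  1.103  0.904 -0.083] tcp [ 0.639 -0.087  0.331] tipM [-0.0474  0.0026  0.3229] F [ 1.4 -4.9 -7.5] w 0.0
xM [ 0.816  0.005 -0.579] yM [ 0.003 -1.    -0.005]
```

View pics/c4.png

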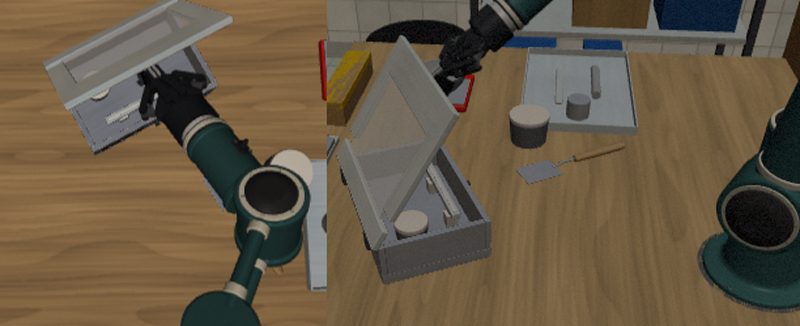

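```bash
python3 -m creep '[{"dp":[0.5,0,-1.3],"rotation":[0,0,0],"grip":0},{"dp":[1.1,0,-2.6],"rotation":[0,0,0],"grip":0},{"dp":[1.7,0,-3.9],"rotation":[0,0,0],"grip":0},{"dp":[2.4,0,-5.1],"rotation":[0,0,0],"grip":0},{"dp":[3.2,0,-6.2],"rotation":[0,0,0],"grip":0}]'; python3 -c "
from h import *
st()
for n in('side','top'):
    p,d=bot.read_camera(n);cv2.imwrite(f'pics/{n}5.png',p[:,:,::-1])
a=cv2.imread('pics/top5.png')[50:300,170:420];b=cv2.imread('pics/side5.png')[40:290,150:512]
cv2.imwrite('pics/c5.png',cv2.resize(cv2.hconcat([a,b]),(800,int(800*250/612)),interpolation=cv2.INTER_CUBIC))
"
```

```text
time: 5.37
tool_pos: [0.6938, -0.0595, 0.365]
tcp_rot: [2.784, 0.687, -0.884]
wrist_force: [-2.0, -5.0, -2.5]
width: -0.001
t 5.37 q [-0.442 -0.076  2.015  1.066  0.843  0.043] tcp [ 0.694 -0.059  0.365] tipM [0.0144 0.002  0.3569] F [-2.  -5.  -2.5] w -0.0
xM [ 0.817  0.004 -0.576] yM [ 0.003 -1.    -0.004]
```

View pics/c5.png

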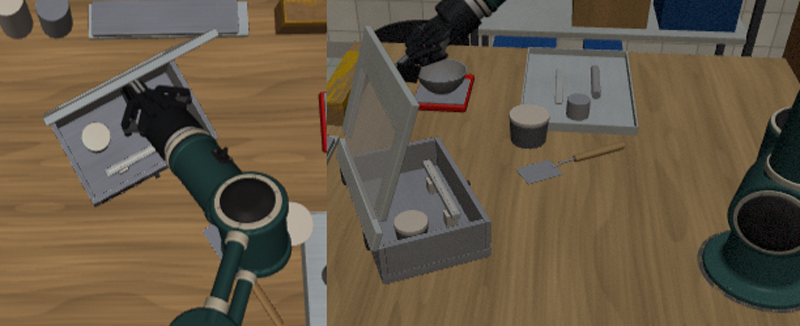

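```bash
python3 -m creep '[{"dp":[0.7,0,-0.5],"rotation":[0,0,0],"grip":0},{"dp":[0.7,0,-0.5],"rotation":[0,0,0],"grip":0},{"dp":[0.5,1.5,-0.4],"rotation":[0,0,0],"grip":0},{"dp":[-1.5,3,0.8],"rotation":[0,0,0],"grip":0},{"dp":[-5,4,3.5],"rotation":[0,0,0],"grip":0}]'; python3 -c "
from h import *
st()
p,d=bot.read_camera('top');cv2.imwrite('pics/top6.png',p[:,:,::-1]);np.save('pics/top6.npy',d)
q,e=bot.read_camera('side');cv2.imwrite('pics/side6.png',q[:,:,::-1]);np.save('pics/side6.npy',e)
"
```

```text
time: 5.88
tool_pos: [0.6628, -0.1204, 0.3688]
tcp_rot: [2.784, 0.692, -0.875]
wrist_force: [-0.2, -1.2, 0.1]
width: -0.005
t 5.88 q [-0.584 -0.079  2.013  1.069  0.964 -0.041] tcp [ 0.663 -0.12   0.369] tipM [-0.0412 -0.0377  0.3608] F [-0.2 -1.2  0.1] w -0.01
xM [ 0.82   0.006 -0.572] yM [ 0.006 -1.    -0.002]
```

```bash
python3 - <<'E'
from h import *
P=cloud("side",np.load("pics/side6.npy"))
M=np.stack([(P-ORG)@MX,(P-ORG)@MY,P[...,2]],-1)
# lid frame: points around hinge, above .13, within machine
m=(M[...,2]>.15)&(M[...,2]<.42)&(np.abs(M[...,1])<.17)&(M[...,0]>-.02)&(M[...,0]<.2)
q=M[m];print(len(q))
# left side frame strip (y>.12)
s=q[q[:,1]>.12];print(len(s))
if len(s)>20:
    k=np.polyfit(s[:,2],s[:,0],1);print(k,"theta",np.arctan2(1,-k[0]) , "x at z=.1",np.polyval(k,.1))
st()
step((-.06,0,.18),tool(90,0,-1))
a=cv2.imread('pics/top6.png')[50:300,170:420];b=cv2.imread('pics/side6.png')[40:290,150:512]
cv2.imwrite('pics/c6.png',cv2.resize(cv2.hconcat([a,b]),(800,int(800*250/612)),interpolation=cv2.INTER_CUBIC))
E
```

```text
5039
1186
[-0.31042929  0.15261417] theta 1.2697990509902395 x at z=.1 0.12157124308818062
t 5.98 q [-0.592 -0.082  2.019  1.067  0.964 -0.041] tcp [ 0.659 -0.124  0.367] tipM [-0.0461 -0.0398  0.3586] F [ 1.5 -0.7 -0.1] w -0.01
xM [ 0.818  0.001 -0.575] yM [-0.001 -1.    -0.003]
tcp tgt [ 0.639 -0.09   0.194] dp [ 9.72 -3.93 14.28] rot [-0.003 -0.959  0.002] deg 54.9
```

View pics/c6.png

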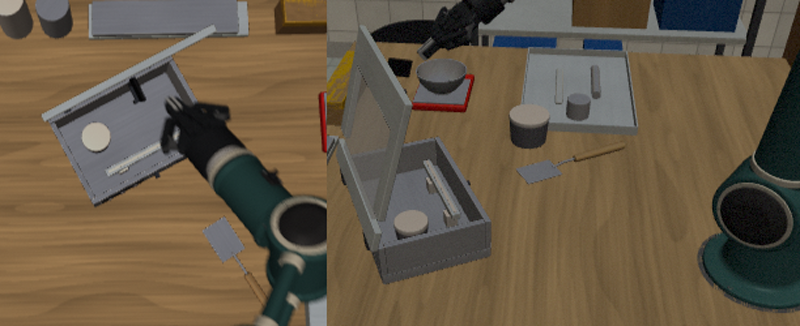

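```bash
python3 - <<'E'
from h import *
for n in("side","top"):
    P=cloud(n,np.load(f"pics/{n}6.npy"));M=np.stack([(P-ORG)@MX,(P-ORG)@MY,P[...,2]],-1)
    m=(M[...,2]>.08)&(M[...,2]<.092)&(abs(M[...,0]+.06)<.025)&(abs(M[...,1])<.11)
    q=M[m];print(n,len(q),np.percentile(q,[2,50,98],axis=0).round(4).tolist())
    m=(M[...,2]>.094)&(M[...,2]<.106)&(M[...,0]<-.08)&(M[...,0]>-.13)&(abs(M[...,1])<.15);q=M[m];print(" wall top",len(q),np.percentile(q,[2,50,98],axis=0).round(4).tolist())
step((-.075,0,.25),tool(68,0,-1))
step((-.052,0,.11),tool(68,0,-1))
E
```

```text
side 338 [[-0.0699, -0.0949, 0.0808], [-0.0596, 0.0155, 0.0874], [-0.0521, 0.1009, 0.0912]]
 wall top 376 [[-0.1108, -0.1472, 0.0947], [-0.1029, 0.0133, 0.1017], [-0.0892, 0.1463, 0.105]]
top 320 [[-0.0687, -0.0865, 0.0812], [-0.0601, 0.0249, 0.086], [-0.051, 0.0981, 0.0902]]
 wall top 312 [[-0.1095, -0.0596, 0.0956], [-0.1038, 0.0457, 0.1002], [-0.0978, 0.148, 0.1036]]
tcp tgt [ 0.621 -0.1    0.263] dp [ 4.1  -3.95  9.8 ] rot [-0.003 -0.575  0.002] deg 32.9
tcp tgt [ 0.641 -0.089  0.123] dp [14.02 -3.9  19.94] rot [-0.003 -0.575  0.002] deg 32.9
```

```bash
python3 -m creep '[{"dp":[0,-1,5],"rotation":[0,-0.1,0],"grip":0},{"dp":[4.1,-3.9,9.8],"rotation":[0,-0.575,0],"grip":0},{"dp":[4.1,-3.9,9.8],"rotation":[0,-0.575,0],"grip":0},{"dp":[4.1,-3.9,9.8],"rotation":[0,-0.575,0],"grip":0},{"dp":[4.1,-3.9,9.8],"rotation":[0,-0.575,0],"grip":0}]'; python3 -c "
from h import *
st();step((-.075,0,.25),tool(68,0,-1))
step((-.052,0,.11),tool(68,0,-1))"
```

```text
time: 6.4
tool_pos: [0.6208, -0.0959, 0.2609]
tcp_rot: [2.328, 0.577, -1.589]
wrist_force: [0.7, 0.9, 0.8]
width: 0.003
t 6.4 q [-0.338  0.006  1.909  0.33   0.994  0.604] tcp [ 0.621 -0.096  0.261] tipM [-0.0735  0.0035  0.2478] F [0.7 0.9 0.8] w 0.0
xM [ 0.366  0.006 -0.931] yM [ 0.002 -1.    -0.006]
tcp tgt [ 0.621 -0.1    0.263] dp [-0.26  0.34  0.07] rot [-0.001  0.009  0.006] deg 0.7
tcp tgt [ 0.641 -0.089  0.123] dp [13.61  0.43  3.05] rot [-0.001  0.009  0.006] deg 0.7
```

```bash
python3 -m creep '[{"dp":[13.6,0.4,3.0],"rotation":[0,0,0],"grip":0},{"dp":[13.6,0.4,3.0],"rotation":[0,0,0],"grip":0},{"dp":[13.6,0.4,3.0],"rotation":[0,0,0],"grip":0},{"dp":[13.6,0.4,3.0],"rotation":[0,0,0],"grip":0},{"dp":[13.6,0.4,3.0],"rotation":[0,0,0],"grip":0}]'; python3 -c "
from h import *
st();step((-.052,0,.09),tool(68,0,-1));step((-.052,0,.076),tool(68,0,-1))"
```

```text
time: 6.82
tool_pos: [0.6414, -0.087, 0.1196]
tcp_rot: [2.33, 0.585, -1.591]
wrist_force: [-1.2, 0.0, 0.2]
width: 0.001
t 6.82 q [-0.314  0.179  2.003  0.412  0.743  0.501] tcp [ 0.641 -0.087  0.12 ] tipM [-0.0511  0.0019  0.1065] F [-1.2  0.   0.2] w 0.0
xM [ 0.367  0.013 -0.93 ] yM [ 0.004 -1.    -0.012]
tcp tgt [ 0.641 -0.089  0.103] dp [1.5  0.19 0.71] rot [-0.001  0.008  0.013] deg 0.9
tcp tgt [ 0.641 -0.089  0.089] dp [2.8  0.21 1.22] rot [-0.001  0.008  0.013] deg 0.9
```

```bash
python3 -m creep '[{"dp":[1.3,0.1,0.5],"rotation":[0,0,0],"grip":0},{"dp":[1.7,0.1,0.7],"rotation":[0,0,0],"grip":0},{"dp":[2.1,0.1,0.8],"rotation":[0,0,0],"grip":0},{"dp":[2.4,0.1,1.0],"rotation":[0,0,0],"grip":0},{"dp":[2.7,0.1,1.1],"rotation":[0,0,0],"grip":0}]'; python3 -c "
from h import *
st()"
```

```text
time: 7.23
tool_pos: [0.6477, -0.0905, 0.0998]
tcp_rot: [2.338, 0.574, -1.571]
wrist_force: [-8.1, -1.5, 14.3]
width: -0.002
t 7.23 q [-0.316  0.208  2.013  0.438  0.691  0.465] tcp [ 0.648 -0.09   0.1  ] tipM [-0.0469 -0.0042  0.0869] F [-8.1 -1.5 14.3] w -0.0
xM [ 0.378  0.001 -0.926] yM [ 0.002 -1.     0.   ]
```

```bash
python3 -m creep '[{"dp":[0.2,0,0.2],"rotation":[0,0,0],"grip":0},{"dp":[0.4,0,0.4],"rotation":[0,0,0],"grip":0},{"dp":[0.4,0,0.4],"rotation":[0,0,0],"grip":0}]'; python3 -c "
from h import *
st()"
```

```text
time: 7.48
tool_pos: [0.6467, -0.0911, 0.0957]
tcp_rot: [2.34, 0.574, -1.568]
wrist_force: [0.9, -0.8, 0.5]
width: 0.0
t 7.48 q [-0.318  0.212  2.018  0.446  0.682  0.455] tcp [ 0.647 -0.091  0.096] tipM [-0.0481 -0.0043  0.0827] F [ 0.9 -0.8  0.5] w 0.0
xM [ 0.38  -0.    -0.925] yM [ 0.002 -1.     0.001]
```

```bash
python3 -m creep '[{"dp":[0.3,0,0.1],"rotation":[0,0,0],"grip":0},{"dp":[0.5,0,0.2],"rotation":[0,0,0],"grip":0},{"dp":[0.7,0,0.3],"rotation":[0,0,0],"grip":0},{"dp":[0.7,0,0.3],"rotation":[0,0,0],"grip":0}]'; python3 -c "
from h import *
st()"
```

```text
time: 7.82
tool_pos: [0.6463, -0.0912, 0.0893]
tcp_rot: [2.339, 0.576, -1.569]
wrist_force: [-10.5, 1.2, 21.6]
width: 0.001
t 7.82 q [-0.319  0.22   2.022  0.453  0.673  0.445] tcp [ 0.646 -0.091  0.089] tipM [-0.0485 -0.0042  0.0763] F [-10.5   1.2  21.6] w 0.0
xM [ 0.379  0.001 -0.925] yM [ 0.003 -1.    -0.   ]
```

```bash
python3 -m creep '[{"dp":[-3,0,-0.5],"rotation":[0,0,0],"grip":0},{"dp":[-7,0,-1],"rotation":[0,0,0],"grip":0},{"dp":[-11,1,-1],"rotation":[0,0,0],"grip":0},{"dp":[-15,3,-1],"rotation":[0,0,0],"grip":0},{"dp":[-19,6,-1],"rotation":[0,0,0],"grip":0}]'; python3 -m creep '[{"dp":[-4,4,0],"rotation":[0,0,0],"grip":0},{"dp":[-8,8,0],"rotation":[0,0,0],"grip":0},{"dp":[-8,12,0],"rotation":[0,0,0],"grip":0},{"dp":[-8,15,0],"rotation":[0,0,0],"grip":0},{"dp":[-8,15,0],"rotation":[0,0,0],"grip":0}]'; python3 - <<'E'
from h import *
st()
D={}
for n in('side','top'):
    p,d=bot.read_camera(n);cv2.imwrite(f'pics/{n}7.png',p[:,:,::-1]);D[n]=d
for n in D:
    P=cloud(n,D[n]);M=np.stack([(P-ORG)@MX,(P-ORG)@MY,P[...,2]],-1)
    m=(abs(M[...,0]+.06)<.006)&(abs(M[...,1])<.09)&(M[...,2]>.06)&(M[...,2]<.095);q=M[m];print(n,len(q),"bar top z",np.percentile(q[:,2],[10,50,90]).round(4))
    s=M[(M[...,2]>.15)&(M[...,2]<.37)&(M[...,1]>.12)&(M[...,1]<.17)&(M[...,0]>-.02)&(M[...,0]<.2)]
    if len(s)>50:
        k=np.polyfit(s[:,2],s[:,0],1);print(n,"theta",np.arctan2(1,-k[0]))
a=cv2.imread('pics/top7.png')[50:300,80:430];b=cv2.imread('pics/side7.png')[40:384,150:512];b=cv2.resize(b,(int(362*250/344),250))
c=cv2.hconcat([a,b]);cv2.imwrite('pics/c7.png',cv2.resize(c,(800,int(800*250/c.shape[1])),interpolation=cv2.INTER_CUBIC))
E
```

```text
time: 8.23
tool_pos: [0.6165, -0.1653, 0.2584]
tcp_rot: [2.335, 0.577, -1.573]
wrist_force: [1.2, -0.1, 0.5]
width: -0.003
time: 8.65
tool_pos: [0.6621, -0.3187, 0.3317]
tcp_rot: [2.338, 0.566, -1.571]
wrist_force: [-0.5, 0.4, -1.5]
width: -0.004
t 8.65 q [-0.637  0.217  1.549  0.367  1.218  0.355] tcp [ 0.662 -0.319  0.332] tipM [-0.1396 -0.2134  0.3187] F [-0.5  0.4 -1.5] w -0.0
xM [ 0.377 -0.004 -0.926] yM [-0.002 -1.     0.004]
side 181 bar top z [0.0747 0.0771 0.0793]
side theta 1.2726398200831814
top 238 bar top z [0.0727 0.0749 0.0774]
```

View pics/c7.png

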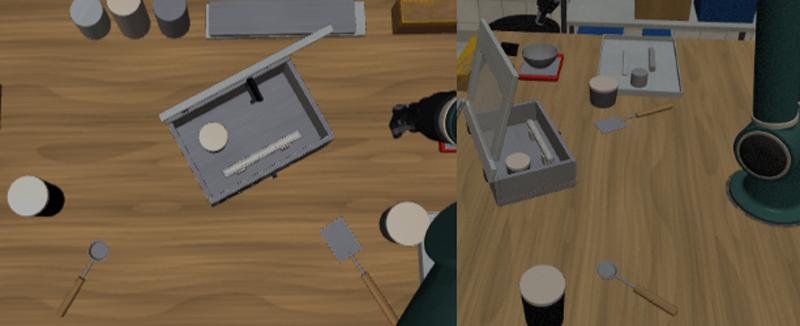

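```bash
python3 -m creep '[{"dp":[0,0,0],"rotation":[0,0,0],"grip":0},{"dp":[0,0,0],"rotation":[0,0,0],"grip":0}]'; python3 -c "
from workcell import bot
print(bot.finish_job())"
```

```text
time: 8.92
tool_pos: [0.6597, -0.311, 0.3288]
tcp_rot: [2.336, 0.579, -1.577]
wrist_force: [0.5, 0.1, 0.3]
width: 0.003
the job is handed in; nothing more can be done
None
```

The lid is open, the sealing bar is home, and I handed the job in at about 8.9 s. `finish_job` gives no verdict, so everything below comes from my own measurements.

- **Catch and lid:** With the closed fingers under the lid's front edge I pushed the catch tab left until it pushed back with 4–5 N. A position estimate before the last 5 mm push gave about 13 mm of shift. I held the catch there while lifting the lid along its arc, then let go. After the arm had moved away, the side camera's depth image put the lid at 1.27 rad (about 73°), the same as just after I let go.
- **Sealing bar:** I pressed the bar until the force built to about 14 N and then dropped to zero as it snapped. I pressed again and met a firm stop at about 22 N. The camera readings of the bar's top disagree slightly: 74.9 mm from the top camera and 77.1 mm from the side camera. They read 86.0 and 87.4 mm before pressing, a drop of 11.1 and 10.3 mm. The side figure is just under the 10.5 mm needed, but within the camera error. The snap and the firm stop suggest the bar is fully home.
- **Other things:** None of the tubs, the spatula or the spoon looked moved or tipped in the last picture; I did not measure their shifts. The gripper was clear of everything, and the wrist force was near zero.

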